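Ready the coffee scale for a pour-over

TASK

The pour-over set is already standing on the coffee scale, so get the scale ready for the pour: with shut fingertips press the orange power key until it stays down, then tap the white zero key and let it spring back up, then press the green timer key until it stays down. Press each key lightly, lift off it before going to the next, and finish clear. Pick nothing up, and do not shift the scale, the carafe and dripper on it, the grinder or the mug.

Things in the scene. Friction and masses are not known exactly. Their poses are not given: they have to be found in the camera images.
- scale: Black coffee scale loose on the tray, 0.75 kg: 220 x 180 mm (x by y), case top 22 mm up, steel weighing plate (x -21 to 105 mm, top 28 mm up) at the rear. Origin: centre of its underside. Its front (-x) faces roughly to the robot. Three round keys, 30 mm across, stand in a row along y at x = -85 mm, 56 mm apart, tops 30 mm up (8 mm above the case). A dark display lies behind them.
- power_top (a point): Centre of the top of the orange power key (scale y = +56 mm, the left end of the row seen from the robot); moves down with the key. Axes as the scale.
- zero_top (a point): Centre of the top of the white zero (tare) key, in the middle of the row (scale y = 0); moves with the key. Axes as the scale.
- timer_top (a point): Centre of the top of the green timer key (scale y = -56 mm, the right end of the row); moves with the key. Axes as the scale.
- power_key (a joint): Travel of the power key in m: 0 up (off), 0.006 fully down (on). It yields at about 2 N and stays at the depth to which it was pushed; from 0.003 down it counts as on.
- zero_key (a joint): Travel of the zero key in m: 0 up, 0.006 fully down; a spring (1.25 N at the top, 2.75 N at the bottom) brings it back up; a tap counts from 0.003 down.
- timer_key (a joint): Travel of the timer key in m: 0 up (stopped), 0.006 fully down (running). Like the power key it yields at about 2 N and stays where it is pushed; from 0.003 down it counts as running.
- carafe: Frosted glass carafe, 105 mm tall, 102 mm across its belly, with a side handle on its +x side reaching 79 mm from its axis; stands loose near the middle of the weighing plate, its axis about 127 mm behind the row of keys. Origin: centre of its underside; z up. 0.33 kg.
- dripper: Stainless cone dripper standing loose on the carafe's rim: rim 100 mm across, 72 mm tall above its origin (top about 217 mm above the sideboard), handle on its +x side reaching 70 mm from its axis. Origin: centre of the underside of its flange, on the carafe's rim; z up. 0.21 kg.
- grinder: Dark steel hand grinder, 53 mm in diameter and 170 mm tall, its lever folded down along its +x side (reaching 52 mm from its axis). Stands loose on the tray, to the left or right of the scale. Origin: centre of its underside; z up.
- mug: Clay mug, 78 mm across and 85 mm tall, handle on its +y side. Stands loose on the tray on the other side of the scale from the grinder. Origin: centre of its underside; z up.
- tray: Acacia tray, fixed, 320 x 480 mm (its x by y), floor 12 mm thick, rim 26 mm high and 12 mm wide. Origin: centre of its underside, on the sideboard.
Not all that is in view belongs to the job. What is shaped like the carafe but black or yellow is not meant.

How it is judged:
On the way, in this order (a step that is already met when the one before it is completed fails the run):
1. a fingertip presses the power key down (value of joint power_key above 0.003 m and contact force between the fingers and scale above 0.2 N), for 0.04 s.
2. the fingers lift off the power key (contact force between the fingers and scale below 0.05 N), for 0.1 s.
3. a fingertip taps the zero key down (value of joint zero_key above 0.003 m and contact force between the fingers and scale above 0.2 N), for 0.04 s.
4. the fingers lift off and the zero key springs back up (value of joint zero_key below 0.001 m and contact force between the fingers and scale below 0.05 N), for 0.1 s.
5. a fingertip presses the timer key down (value of joint timer_key above 0.003 m and contact force between the fingers and scale above 0.2 N), for 0.04 s.
At the end, for the whole second after the job is handed in: Power and timer keys down by at least 3 of their 6 mm, zero key up again (within 1 mm); scale, carafe, grinder and mug within 10 mm and dripper within 12 mm of where they began, all upright (within 0.1 rad) and still (value of joint each of power_key, timer_key above 0.003 m and value of joint zero_key below 0.001 m and distance of each of scale, carafe, grinder, mug from where it was at the start of the episode below 0.01 m and distance of dripper from where it was at the start of the episode below 0.012 m and angle between each of dripper, carafe, grinder, mug's own z axis and vertical below 0.1 rad and linear speed of each of scale, dripper below 0.02 m/s); the robot touches nothing.
It fails at once if keys out of order: zero or timer pressed while the power is off, or zero pressed while the timer runs ((value of joint power_key below 0.003 m and value of joint any of zero_key, timer_key above 0.002 m) or (value of joint timer_key above 0.003 m and value of joint zero_key above 0.002 m)).
It fails at once if the scale pressed harder than 20 N (contact force between any of the fingers, the arm and scale above 20 N).
It fails at once if the scale, carafe or dripper shifted, lifted or knocked (10 mm; dripper 12 mm) (distance of any of scale, carafe from where it was at the start of the episode above 0.01 m or distance of dripper from where it was at the start of the episode above 0.012 m).
It fails at once if grinder or mug shifted, lifted or knocked over (10 mm) (distance of any of grinder, mug from where it was at the start of the episode above 0.01 m).
It also fails if it takes over 40 s, if anything falls off the work surface, if the arm or the gripper's body presses on something with over 40 N, if the wrist force passes 120 N, or if a joint passes its speed limit or range.

ROBOT

A 6-joint arm with a two-finger parallel gripper is mounted at the origin on the work surface. World frame = base frame: x ahead of the robot, y to its left, z up, the work surface at z = 0. Lengths are in m, angles in rad, forces in N, time in s.
With the tool pointing down it reaches from about 0.375 to 0.975 m from the base axis. Payload 3.8 kg.
Tool frame: the origin (TCP) lies on the centre line of the jaws, within the pads' length; the fingertips stand 19 mm ahead of it and the grasp point (between the pads) is the TCP; z points along the fingers, y is the line along which they close (so a half turn about z gives the same grasp; the last joint's range is limited). The gripper opens to 88 mm and grips with 3 to 60 N. Pads are 18 mm wide; open, the fingers measure 123 mm over their backs; the gripper's body (75 mm by 187 mm) begins 45 mm behind the grasp point.
Start: joints at [1.219, 0.264, 1.604, -0, 1.274, -0.037], TCP at [0.209, 0.642, 0.227] pointing down, gripper open.
Joint ranges: [-2.63, 2.63], [-0.94, 2.18], [0.31, 2.57], [-1.31, 4.45], [0, 2.66], [-2.55, 2.55]. Speed limits (rad/s): [2.57, 2.57, 3.14, 3.14, 3.14, 3.14].

INTERFACE

Orientations are given as a rotation vector (axis times angle).
In Python, from bench import observe, get_image, finish_job, search_frame, landmark_of gives the robot as it stands. The module is installed in compiled form; this text tells all that it offers.
- The arm moves only by the tool send_rows, never from a script. Its argument "targets" is a list of rows, each a list of 5 numbers: the shift along the tool's x, y, z in cm, then the turn about the tool's z in degrees, then the opening, from 0 (shut) to 1 (fully open). A call has 1 to 20 rows; each row shifts and turns the commanded pose from where the row before left it, along the tool's axes as they then stand; what a row does not reach is not made up. A row lasts 1/10 s, in which the tool goes at most 50 mm and 8.59 degrees, less where a joint would pass 70% of its speed; a pose out of reach is approached as far as the arm can. A call with a gripper value outside its range is refused whole. The fingers move at their own pace and stop on an object; the grip force is fixed at half the most. Time passes only in rows, so rows that do not move let the fingers close. It gives the time, the measured TCP pose, the force, the opening and the grip force at its end, in the units of the state.
- observe(): the state, without advancing time (a new reading comes with each control period).
- get_image(name): name is "scene" or "top"; returns a dict with "color" (480x640x3 uint8, blue, green, red), "mtx" (3x3 intrinsics, pixels), "eye" and "attitude" of the camera in the world. Camera axes: x right, y up, looking along -z (the intrinsics and any distortion apply to the point x, -y, -z); pixel columns grow to the right and rows downward; lengths in m; the calibration is good to about 2 mm. A picture is of the moment at which its call begins. There is no depth.
- finish_job(): hands the job in; it is judged then, once.
Trained networks look in a picture, given as the dict that the camera call returned (one of the last four; its "shot" number tells which), for a name from the list of things; names that differ only in an ending like _2 or _b are one class to them, and where a whole thing is asked for, a point or a joint stands for the part that bears it (a point fixed in the world has none). Each returns a list of dicts, best first, with "p" (0 to 1); they miss things now and then, are a little off and sometimes report something else, mostly with a low value. They report only what shows in the picture. A call takes as long as a camera call. They do not tell look-alikes from the thing itself.
- search_frame(picture, name): "centre" ([x, y, z] in m, in world coordinates, good to about 4 mm: the middle of the surface that is visible of it).
- landmark_of(picture, name): "centre" ([x, y, z] in m, in world coordinates, good to about 4 mm: a listed point, or the origin of a listed thing).
The state is a dict: "time_s": time; "q": joint angles; "dq": joint speeds; "effort": joint torques, N m; "position": TCP position; "eef_rot": TCP orientation; "force": force on the tool from outside, world axes, zero at the start; "wrist_torque": the same for the moment, N m; "opening": finger opening in m; "grasp_force": force on a finger pad.
Only numpy, scipy, OpenCV 4.12 (cv2) and the standard library are available. Lean on these libraries where they do the work, as an engineer would, in place of code of your own. Each camera call takes 0.05 s, during which the arm holds its last target. There are 200 camera calls.

## Working session

There is one attempt and no reset: what is moved stays moved. The work goes in short steps, Python scripts to look and compute and a tool call to move; the robot and the scene stay as the last step left them, time stands still between calls to the robot, and variables do not carry over. Pictures are saved under pics/ and viewed, at most 10 in all, crops included, and the job is handed in when it is done.

Besides the shell and the picture viewer there is one more tool, called as a command line: name --pt "numbers of a row" for each row, then --argument value for the rest. send_rows: Moves the arm, as the interface text tells. Its arguments: {"type":"object","properties":{"targets":{"type":"array","items":{"type":"array","items":{"type":"number"}}}},"required":["targets"]}

```bash
mkdir -p pics; python3 - <<'E'
from bench import *
import cv2,numpy as np
np.set_printoptions(precision=4,suppress=True)
s=observe();print(s['time_s'],s['position'],s['eef_rot'],s['opening'],s['force'])
for c in('top','scene'):
    p=get_image(c);cv2.imwrite(f'pics/{c}0.png',p['color']);print(c,p['mtx'],p['eye'],p['attitude'],[k for k in p])
    for n in('power_top','zero_top','timer_top','scale','carafe','grinder','mug'):
        print(n,[(np.round(d['centre'],4),round(d['p'],2)) for d in landmark_of(p,n)[:3]])
E
```

```text
0.0 [0.2088 0.6411 0.2257] [-0.4924 -3.1024  0.0034] 0.08837057621083018 [0.0357 0.5113 0.3864]
top [[485.9713   0.     314.492 ]
 [  0.     485.9713 244.7779]
 [  0.       0.       1.    ]] [0.5317 0.009  1.0749] [ 0.0728 -0.1067 -1.5513] ['color', 'mtx', 'eye', 'attitude', 'shot']
power_top [(array([0.5384, 0.1627, 0.044 ]), 0.63), (array([0.4972, 0.0593, 0.0385]), 0.25)]
zero_top [(array([0.5151, 0.115 , 0.0381]), 0.66)]
timer_top [(array([0.4977, 0.0594, 0.0392]), 0.49)]
scale [(array([0.5971, 0.0772, 0.0144]), 0.58), (array([ 0.5443, -0.1018,  0.0092]), 0.16)]
carafe [(array([ 0.5393, -0.3212, -0.0021]), 0.75), (array([ 0.7295, -0.2983, -0.0012]), 0.7)]
grinder [(array([ 0.5436, -0.1028,  0.0086]), 0.74)]
mug [(array([0.6832, 0.2196, 0.0115]), 0.91)]
scene [[451.6211   0.     318.2952]
 [  0.     451.6211 245.7439]
 [  0.       0.       1.    ]] [0.5544 0.4646 0.757 ] [ 0.0955 -0.9032 -2.852 ] ['color', 'mtx', 'eye', 'attitude', 'shot']
power_top [(array([0.5377, 0.1596, 0.0407]), 0.78), (array([ 0.5475, -0.0988,  0.0091]), 0.74)]
zero_top [(array([0.521 , 0.1104, 0.0376]), 0.62)]
timer_top [(array([0.4959, 0.0559, 0.0437]), 0.55), (array([0.6865, 0.2233, 0.0151]), 0.34)]
scale [(array([0.5982, 0.0825, 0.0106]), 0.77), (array([0.4968, 0.0558, 0.0445]), 0.62)]
carafe [(array([ 0.5401, -0.3239, -0.0039]), 0.92), (array([ 0.7301, -0.2951, -0.0001]), 0.69), (array([0.6344, 0.0692, 0.0358]), 0.58)]
grinder [(array([ 0.5504, -0.0994,  0.0105]), 0.73)]
mug [(array([0.683 , 0.2227, 0.0148]), 0.74)]
```

View pics/top0.png

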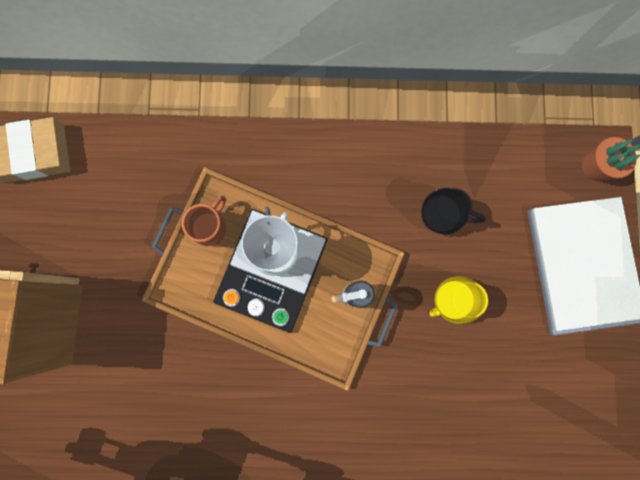

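View pics/scene0.png

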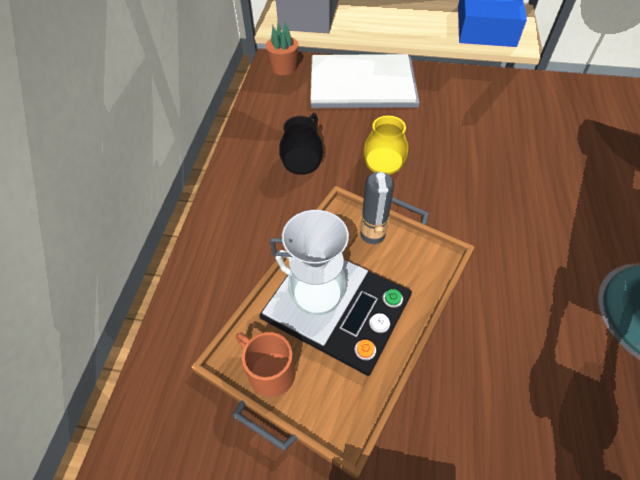

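The top view shows the orange key at (232,297), the white at (256,307) and the green at (281,316). The black (446,210) and yellow (461,300) carafe look-alikes are off the tray. The terracotta mug (202,222) and the plant pot (615,157) could be mistaken for the orange key by colour. I choose the three discs on the black scale and will refine their positions by colour.

```bash
cat > h.py <<'E'
from bench import *
import cv2,numpy as np
from scipy.spatial.transform import Rotation as R
np.set_printoptions(precision=4,suppress=True)
def proj(p,X):
    c=(np.array(X)-p['eye'])@R.from_rotvec(p['attitude']).as_matrix()
    return np.array([p['mtx'][0][2]-p['mtx'][0][0]*c[0]/c[2],p['mtx'][1][2]+p['mtx'][1][1]*c[1]/c[2]])
def ray(p,uv):
    m=np.array(p['mtx']);d=np.array([(uv[0]-m[0,2])/m[0,0],-(uv[1]-m[1,2])/m[1,1],-1])
    return R.from_rotvec(p['attitude']).as_matrix()@d
def at(p,uv,z):
    d=ray(p,uv);return np.array(p['eye'])+d*(z-p['eye'][2])/d[2]
def blob(p,X,col):
    u=proj(p,X);hsv=cv2.cvtColor(p['color'],cv2.COLOR_BGR2HSV).astype(int);H,S,V=hsv[...,0],hsv[...,1],hsv[...,2]
    m={'o':(H>5)&(H<25)&(S>150)&(V>150),'w':(S<60)&(V>150),'g':(H>45)&(H<85)&(S>90)&(V>60)}[col]
    yy,xx=np.mgrid[:480,:640];m&=np.hypot(xx-u[0],yy-u[1])<17
    n,l,st,c=cv2.connectedComponentsWithStats(m.astype(np.uint8));i=1+np.argmax(st[1:,4])
    return st[i,:2]+(st[i,2:4]-1)/2,st[i,2:]
E
python3 - <<'E'
from h import *
P={c:get_image(c) for c in('top','scene')}
G={'o':(.538,.161,.042),'w':(.518,.1125,.042),'g':(.497,.058,.042)}
for k,X in G.items():
    for c,p in P.items():
        b,s=blob(p,X,k);print(k,c,b,s,at(p,b,.042))
p=P['top'];i=cv2.resize(p['color'][240:340,200:330],(780,600),interpolation=cv2.INTER_CUBIC);cv2.imwrite('pics/crop.png',i)
r=R.from_rotvec(observe()['eef_rot']).as_matrix();print(r)
E
```

```text
o top [231. 297.] [ 13  13 132] [0.5368 0.1617 0.042 ]
o scene [365.  348.5] [ 17  18 242] [0.5358 0.1635 0.042 ]
w top [255.5 307. ] [ 16  17 217] [0.5168 0.1096 0.042 ]
w scene [379. 322.] [ 21  19 305] [0.5169 0.1117 0.042 ]
g top [280. 317.] [ 13  13 137] [0.4968 0.0576 0.042 ]
g scene [393.  296.5] [ 17  16 213] [0.4963 0.058  0.042 ]
[[-0.9509  0.3096  0.    ]
 [ 0.3096  0.9509  0.    ]
 [-0.      0.0001 -1.    ]]
```

View pics/crop.png

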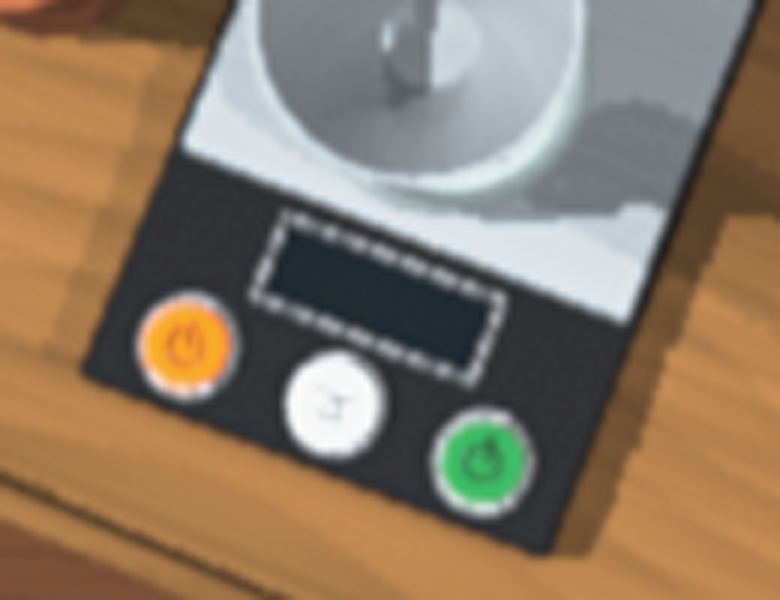

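The crop confirms the choice: orange at (186,345), white at (334,405) and green at (482,461), all on the black scale. There may be a wooden box near the start pose, so I move up and inward first, shutting the fingers on the way.

send_rows --pt "0 0 -4 0 0" --pt "0 -5 0 0 0" --pt "0 -5 0 0 0" --pt "-2.7 -2.9 0 0 0" --pt "-2.7 -2.9 0 0 0" --pt "-2.7 -2.9 0 0 0" --pt "-2.7 -2.9 0 0 0" --pt "-2.7 -2.9 0 0 0" --pt "-2.7 -2.9 0 2.7 0" --pt "0 0 0 0 0" --pt "0 0 0 0 0"

```text
time_s: 2.0
position: [0.2786, 0.3309, 0.2674]
eef_rot: [0.568, 3.089, 0.002]
force: [-0.3, 0.1, -0.0]
opening: 0.0021
grasp_force: 0.0
```

```bash
cat >> h.py <<'E'
K={'p':(.5363,.1626,.042),'z':(.5168,.1107,.042),'t':(.4966,.0578,.042)}
def go(k):
    s=observe();r=R.from_rotvec(s['eef_rot']).as_matrix();d=np.array(K[k])-s['position']
    print(s['time_s'],'pos',s['position'],'F',s['force'],'open',s['opening'],'tool delta cm',100*r.T@d,'tips above',s['position'][2]-.019-.042,'ytool',r[:,1])
E
python3 -c "
from h import *
go('p')"
```

```text
2.0 pos [0.2786 0.3309 0.2674] F [-0.3363  0.0986 -0.0342] open 0.002087012900279979 tool delta cm [-30.0783  -6.59    22.5302] tips above 0.2064030195388969 ytool [0.3559 0.9345 0.0015]
```

send_rows --pt "-4.3 -0.94 0 0 0" --pt "-4.3 -0.94 0 0 0" --pt "-4.3 -0.94 0 0 0" --pt "-4.3 -0.94 0 0 0" --pt "-4.3 -0.94 0 0 0" --pt "-4.3 -0.94 0 0 0" --pt "-4.3 -0.96 0 0 0" --pt "0 0 3 0 0" --pt "0 0 4 0 0" --pt "0 0 4 0 0" --pt "0 0 4 0 0" --pt "0 0 2 0 0" --pt "0 0 0 0 0" --pt "0 0 0 0 0"

```text
time_s: 3.4
position: [0.5365, 0.1642, 0.097]
eef_rot: [-0.563, -3.09, -0.0]
force: [0.7, -0.2, 0.1]
opening: 0.0002
grasp_force: 0.0
```

```bash
python3 -c "
from h import *
go('p')
p=get_image('scene');cv2.imwrite('pics/s1.png',cv2.resize(p['color'][180:420,240:480],(600,600)))"
```

```text
3.4 pos [0.5365 0.1642 0.097 ] F [ 0.7179 -0.1998  0.1473] open 0.0002211887228941509 tool delta cm [-0.0374 -0.1546  5.4975] tips above 0.035974790872520666 ytool [ 0.3525  0.9358 -0.0001]
```

View pics/s1.png

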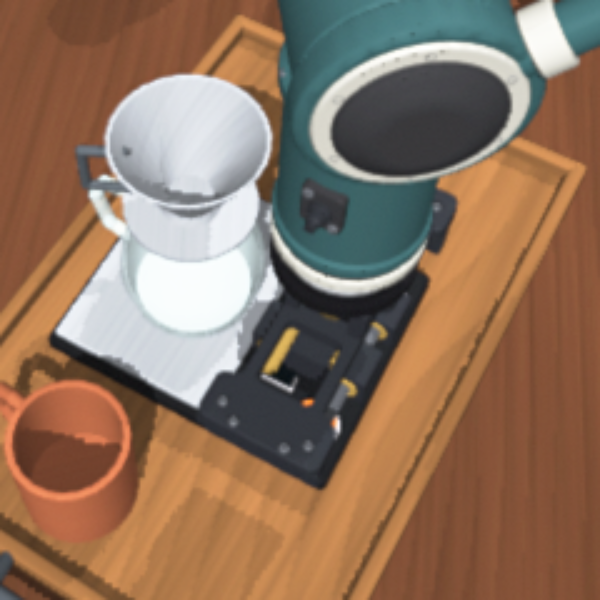

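The gripper hides the power key except for orange slivers at (307,403) and (333,425). The wrist stands clear of the dripper at (190,140) and the mug at (70,460). I continue down.

send_rows --pt "0 -0.15 1 0 0" --pt "0 0 1 0 0" --pt "0 0 0.8 0 0" --pt "0 0 0.3 0 0" --pt "0 0 0 0 0" --pt "0 0 0 0 0"

```text
time_s: 4.05
position: [0.5359, 0.1614, 0.066]
eef_rot: [-0.566, -3.09, -0.0]
force: [-0.6, 0.4, -0.1]
opening: 0.0004
grasp_force: 0.0
```

send_rows --pt "0 0 0.1 0 0" --pt "0 0 0.1 0 0" --pt "0 0 0 0 0" --pt "0 0 0 0 0"

```text
time_s: 4.45
position: [0.5359, 0.1614, 0.0641]
eef_rot: [0.565, 3.09, 0.0]
force: [0.1, 0.6, -0.0]
opening: 0.0003
grasp_force: 0.0
```

send_rows --pt "0 0 0.1 0 0" --pt "0 0 0 0 0" --pt "0 0 0 0 0"

```text
time_s: 4.75
position: [0.5358, 0.1614, 0.063]
eef_rot: [-0.565, -3.09, 0.0]
force: [0.3, 0.8, -0.2]
opening: 0.0004
grasp_force: 0.0
```

send_rows --pt "0 0 0.1 0 0" --pt "0 0 0 0 0" --pt "0 0 0 0 0"

```text
time_s: 5.05
position: [0.5358, 0.1614, 0.062]
eef_rot: [-0.565, -3.09, 0.0]
force: [-0.1, 0.3, 0.0]
opening: 0.0005
grasp_force: 0.0
```

send_rows --pt "0 0 0.1 0 0" --pt "0 0 0.1 0 0" --pt "0 0 0 0 0" --pt "0 0 0 0 0"

```text
time_s: 5.45
position: [0.5358, 0.1614, 0.0599]
eef_rot: [-0.565, -3.09, 0.0]
force: [-0.3, 0.2, 0.5]
opening: 0.0004
grasp_force: 0.0
```

send_rows --pt "0 0 0.1 0 0" --pt "0 0 0 0 0" --pt "0 0 0 0 0"

```text
time_s: 5.75
position: [0.5357, 0.1614, 0.0589]
eef_rot: [-0.565, -3.09, 0.0]
force: [-0.0, -0.1, 1.1]
opening: -0.0
grasp_force: 0.0
```

send_rows --pt "0 0 0.1 0 0" --pt "0 0 0 0 0" --pt "0 0 0 0 0"

```text
time_s: 6.05
position: [0.5358, 0.1614, 0.0579]
eef_rot: [-0.565, -3.09, 0.0]
force: [0.2, -0.3, -0.3]
opening: 0.0006
grasp_force: 0.0
```

send_rows --pt "0 0 0.1 0 0" --pt "0 0 0 0 0"

```text
time_s: 6.25
position: [0.5357, 0.1614, 0.0569]
eef_rot: [-0.565, -3.09, 0.0]
force: [-1.0, -0.5, -0.1]
opening: 0.0003
grasp_force: 0.0
```

send_rows --pt "0 0 0.1 0 0"

```text
time_s: 6.35
position: [0.5359, 0.1614, 0.0561]
eef_rot: [0.565, 3.09, 0.0]
force: [-1.2, -0.2, 0.0]
opening: 0.0005
grasp_force: 0.0
```

```bash
python3 -c "
from h import *
for i in range(6):
    go('p');get_image('top')"|cut -c1-110
```

```text
6.35 pos [0.5359 0.1614 0.0561] F [-1.2355 -0.1671  0.0016] open 0.0005478460158732131 tool delta cm [0.0045 0
6.4 pos [0.5357 0.1614 0.0558] F [ 0.3435 -0.643  -0.189 ] open 0.0006388562037835657 tool delta cm [-0.0125  
6.45 pos [0.5357 0.1614 0.0558] F [-0.6286 -0.1808 -0.4405] open 0.0006116057583910935 tool delta cm [-0.0157 
6.5 pos [0.5357 0.1614 0.0559] F [-0.0485  0.0346  0.6136] open 0.00046612819714925244 tool delta cm [-0.013  
6.55 pos [0.5358 0.1614 0.056 ] F [-0.2015 -0.5944  0.4966] open 0.0005085444305622887 tool delta cm [-0.0059 
6.6 pos [0.5358 0.1614 0.056 ] F [-0.835   0.1877  0.4527] open 0.0007824838962491807 tool delta cm [-0.0065
```

send_rows --pt "0 0 0.1 0 0"

```text
time_s: 6.75
position: [0.536, 0.1615, 0.0552]
eef_rot: [0.565, 3.09, 0.0]
force: [0.6, -0.8, -0.2]
opening: 0.0006
grasp_force: 0.0
```

send_rows --pt "0 0 0.1 0 0"

```text
time_s: 6.85
position: [0.5358, 0.1614, 0.054]
eef_rot: [0.565, 3.09, 0.0]
force: [-0.2, -0.4, -0.9]
opening: 0.0003
grasp_force: 0.0
```

```bash
python3 -c "
from h import *
for i in range(4):
    go('p');p=get_image('scene')
print(proj(p,K['p']))
cv2.imwrite('pics/s2.png',cv2.resize(p['color'][300:400,320:440],(720,600),interpolation=cv2.INTER_CUBIC))"|cut -c1-110
```

```text
6.85 pos [0.5358 0.1614 0.054 ] F [-0.234  -0.4071 -0.9493] open 0.0002832736827397945 tool delta cm [-0.0021 
6.9 pos [0.5356 0.1614 0.0537] F [-0.0069  0.3288  0.5391] open 0.0003421285068718777 tool delta cm [-0.0195  
6.95 pos [0.5356 0.1614 0.0538] F [ 0.0204  0.3392 -0.6292] open 0.0004822681963960329 tool delta cm [-0.0211 
7.0 pos [0.5357 0.1614 0.0538] F [-0.1741  0.6996 -0.2166] open 0.0005311639620956402 tool delta cm [-0.0183  
[364.7856 347.9514]
```

View pics/s2.png

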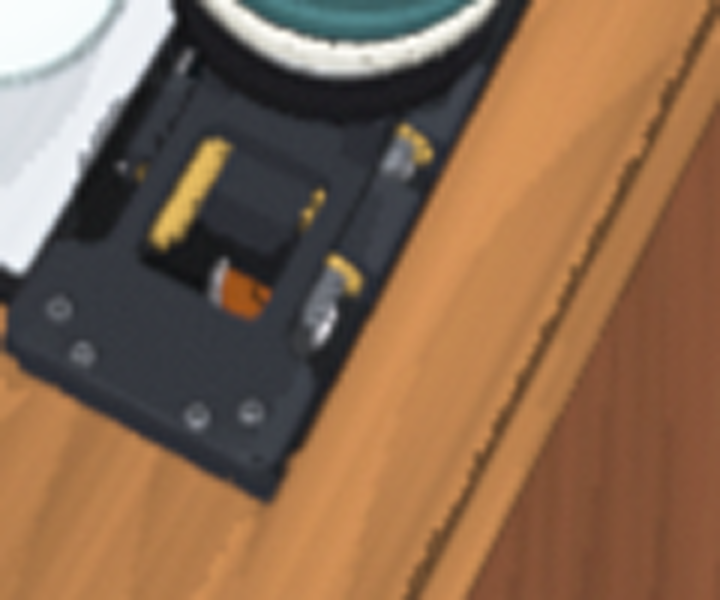

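Only a sliver of the orange key shows at (240,290), beside the shut fingers, and there is no clear force yet. I continue in small steps.

send_rows --pt "0 0 0.05 0 0"

```text
time_s: 7.15
position: [0.5359, 0.1614, 0.0536]
eef_rot: [0.565, 3.09, 0.0]
force: [-1.1, 0.7, -0.2]
opening: 0.0008
grasp_force: 0.0
```

send_rows --pt "0 0 0.05 0 0"

```text
time_s: 7.25
position: [0.5358, 0.1614, 0.053]
eef_rot: [0.565, 3.09, 0.0]
force: [0.4, -0.3, 0.3]
opening: 0.0005
grasp_force: 0.0
```

send_rows --pt "0 0 0.05 0 0"

```text
time_s: 7.35
position: [0.5358, 0.1614, 0.0525]
eef_rot: [0.565, 3.09, 0.0]
force: [0.3, 0.5, 0.1]
opening: 0.0003
grasp_force: 0.0
```

send_rows --pt "0 0 0.05 0 0"

```text
time_s: 7.45
position: [0.5358, 0.1614, 0.052]
eef_rot: [-0.565, -3.09, 0.0]
force: [0.4, 0.2, 0.3]
opening: 0.0005
grasp_force: 0.0
```

send_rows --pt "0 0 0.05 0 0" --pt "0 0 0 0 0"

```text
time_s: 7.65
position: [0.5357, 0.1614, 0.0514]
eef_rot: [-0.565, -3.09, 0.0]
force: [0.5, 0.8, 0.5]
opening: 0.0006
grasp_force: 0.0
```

send_rows --pt "0 0 0.05 0 0" --pt "0 0 0 0 0"

```text
time_s: 7.85
position: [0.5358, 0.1614, 0.051]
eef_rot: [0.565, 3.09, -0.0]
force: [-0.1, 0.5, 1.4]
opening: 0.0003
grasp_force: 0.0
```

```bash
python3 - <<'E' | cut -c1-110
from h import *
F=[]
for i in range(4):
    go('p');p=get_image('scene' if i%2 else 'top');F.append(observe()['force'])
    if i>1: cv2.imwrite(f'pics/q{i}.png',p['color'])
print(np.mean(F,0))
s=observe();r=R.from_rotvec(s['eef_rot']).as_matrix();t=s['position']+.019*r[:,2]
a=cv2.imread('pics/q2.png');b=cv2.imread('pics/q3.png')
j=[cv2.resize(a[265:345,190:290],(400,320),interpolation=cv2.INTER_CUBIC),cv2.resize(b[300:380,320:420],(400,320),interpolation=cv2.INTER_CUBIC)]
cv2.imwrite('pics/both.png',np.hstack(j))
print(proj(p,t),proj(p,K['p']))
E
```

```text
7.85 pos [0.5358 0.1614 0.051 ] F [-0.1304  0.4834  1.4295] open 0.00029953214700243337 tool delta cm [-0.0046
7.9 pos [0.5358 0.1615 0.051 ] F [-0.2348 -0.3293  0.3737] open -1.2054415333697234e-05 tool delta cm [-0.0087
7.95 pos [0.5358 0.1614 0.051 ] F [ 0.1214 -0.0352 -0.4155] open 0.0005476533187089951 tool delta cm [-0.0054 
8.0 pos [0.5358 0.1614 0.051 ] F [ 0.4584  0.8412 -1.0908] open 7.166470118887387e-05 tool delta cm [-0.0045  
[ 0.2341  0.2311 -0.2561]
[364.7415 349.6614] [364.7856 347.9514]
```

View pics/both.png

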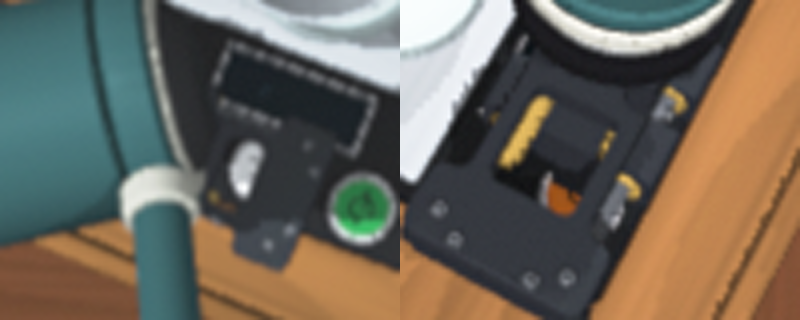

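send_rows --pt "0 0 0.05 0 0" --pt "0 0 0 0 0"

```text
time_s: 8.25
position: [0.5357, 0.1614, 0.0504]
eef_rot: [-0.565, -3.09, 0.0]
force: [-0.4, 0.6, -0.4]
opening: 0.0006
grasp_force: 0.0
```

send_rows --pt "0 0 0.05 0 0" --pt "0 0 0 0 0"

```text
time_s: 8.45
position: [0.5357, 0.1614, 0.0499]
eef_rot: [-0.565, -3.09, 0.0]
force: [-0.1, 0.5, -0.5]
opening: 0.0002
grasp_force: 0.0
```

send_rows --pt "0 0 0.05 0 0" --pt "0 0 0 0 0"

```text
time_s: 8.65
position: [0.5358, 0.1614, 0.0494]
eef_rot: [-0.565, -3.09, 0.0]
force: [-0.2, -0.0, 0.5]
opening: 0.0
grasp_force: 0.0
```

send_rows --pt "0 0 0.05 0 0" --pt "0 0 0 0 0"

```text
time_s: 8.85
position: [0.5358, 0.1614, 0.0489]
eef_rot: [-0.565, -3.09, 0.0]
force: [-0.6, -0.5, -0.6]
opening: 0.0007
grasp_force: 0.0
```

```bash
python3 - <<'E'
from h import *
s=observe();print({k:np.round(s[k],3) for k in('q','effort','wrist_torque','force')})
p=get_image('scene');a=p['color'];cv2.imwrite('pics/s4raw.png',a)
cv2.imwrite('pics/s4.png',cv2.resize(a[320:380,330:410],(800,600),interpolation=cv2.INTER_CUBIC))
for n in('power_top','zero_top','timer_top'):
    print(n,[(np.round(d['centre'],4),round(d['p'],2)) for d in landmark_of(p,n)[:2]])
r=R.from_rotvec(s['eef_rot']).as_matrix();t=np.array(s['position'])
for z in(-.045,0,.019):
  for dy in(-.0175,.0175): print(z,dy,[((proj(p,t+r@[dx,dy,z])-[330,320])*10).round() for dx in(-.009,.009)])
E
```

```text
{'q': array([ 0.248,  0.224,  2.01 , -0.   ,  0.907, -0.961]), 'effort': array([ -0.003, -41.711, -29.376,   0.025,   0.06 ,   0.   ]), 'wrist_torque': array([ 0.009, -0.006, -0.017]), 'force': array([-0.593, -0.451, -0.555])}
power_top [(array([0.5363, 0.1605, 0.0422]), 0.42)]
zero_top []
timer_top []
-0.045 -0.0175 [array([373.,  30.]), array([475.,  81.])]
-0.045 0.0175 [array([273., 208.]), array([376., 262.])]
0 -0.0175 [array([353., 146.]), array([450., 196.])]
0 0.0175 [array([258., 319.]), array([356., 371.])]
0.019 -0.0175 [array([346., 192.]), array([440., 241.])]
0.019 0.0175 [array([252., 362.]), array([348., 413.])]
```

View pics/s4.png

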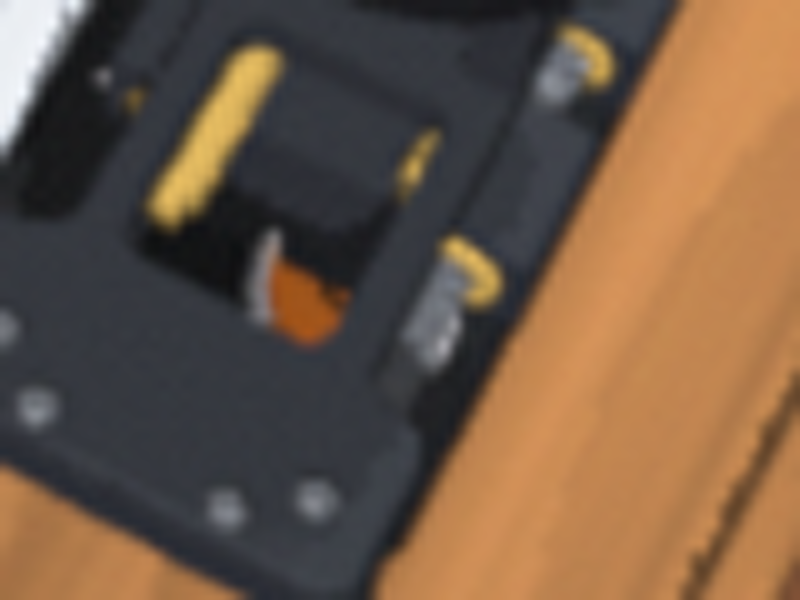

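The icon at the middle of the orange key still shows at (345,295), so the tips are above it and have not touched. I keep stepping down and watch the force.

send_rows --pt "0 0 0.05 0 0" --pt "0 0 0.05 0 0"

```text
time_s: 9.25
position: [0.5358, 0.1614, 0.048]
eef_rot: [0.565, 3.09, -0.0]
force: [0.7, 0.3, 0.2]
opening: 0.0002
grasp_force: 0.0
```

send_rows --pt "0 0 0.05 0 0" --pt "0 0 0.05 0 0"

```text
time_s: 9.45
position: [0.5358, 0.1614, 0.0469]
eef_rot: [-0.565, -3.09, 0.0]
force: [-0.1, -0.6, 0.0]
opening: 0.0001
grasp_force: 0.0
```

```bash
python3 - <<'E'
from h import *
s=observe();print(s['time_s'],s['position'],s['force'])
p=get_image('scene');a=p['color']
old=cv2.imread('pics/s4raw.png')
b=np.hstack([cv2.resize(x[200:400,300:460],(400,500),interpolation=cv2.INTER_CUBIC) for x in(old,a)])
d=np.abs(a.astype(int)-old).sum(2)>60;ys,xs=np.nonzero(d);print(d.sum(),xs.min(),xs.max(),ys.min(),ys.max())
# orange pixels inside key disc, before and after
for i in(cv2.imread('pics/scene0.png'),cv2.imread('pics/q3.png'),old,a):
    h=cv2.cvtColor(i,cv2.COLOR_BGR2HSV)[335:362,350:380].astype(int);m=(h[...,0]>3)&(h[...,0]<18)&(h[...,1]>150)&(h[...,2]>90)
    y,x=np.nonzero(m);print(m.sum(),x.min()+350,x.max()+350,y.min()+335,y.max()+335)
E
```

```text
9.45 [0.5358 0.1614 0.0469] [-0.1239 -0.6086  0.046 ]
4051 320 639 0 385
148 357 379 339 358
43 357 379 346 358
41 357 379 346 358
39 357 363 347 354
```

```bash
python3 - <<'E'
from h import *
s=observe();r=R.from_rotvec(s['eef_rot']).as_matrix();t=np.array(s['position'])
out=[]
for c,(x0,y0) in(('scene',(310,280)),('top',(180,240))):
    p=get_image(c);f=4
    im=cv2.resize(p['color'][y0:y0+120,x0:x0+100],None,fx=f,fy=f,interpolation=cv2.INTER_CUBIC)
    P=lambda v:tuple(int(k) for k in (proj(p,t+r@np.array(v))-[x0,y0])*f+f/2)
    for z,col,hx,hy in((-.045,(255,255,0),.0375,.0935),(0,(0,255,0),.009,.0175),(.019,(0,0,255),.009,.0175)):
        q=[P((a*hx,b*hy,z)) for a,b in((-1,-1),(1,-1),(1,1),(-1,1))]
        cv2.polylines(im,[np.array(q)],True,col,1)
    th=np.linspace(0,6.28,40)
    q=[(proj(p,np.array(K['p'])+[.015*np.cos(a),.015*np.sin(a),0])-[x0,y0])*f+f/2 for a in th]
    cv2.polylines(im,[np.array(q,int)],True,(255,0,255),1)
    out.append(im)
cv2.imwrite('pics/ov.png',np.hstack(out))
E
```

```text
(no output)
```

View pics/ov.png

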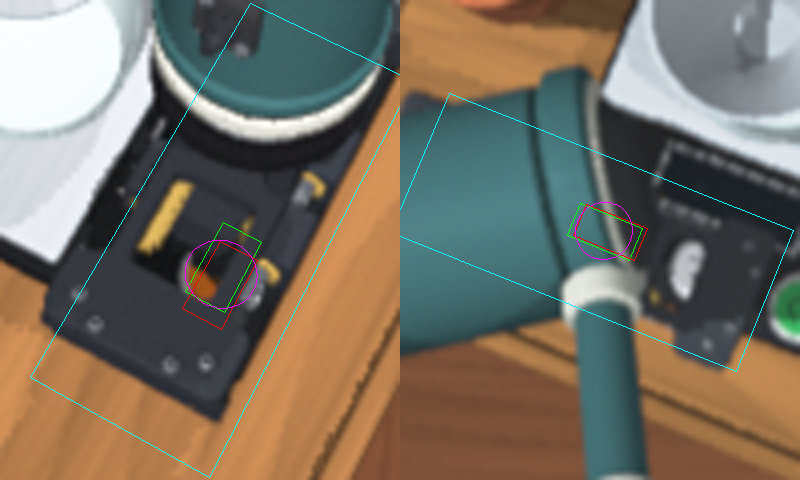

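The body outline fits the model, but the orange key still shows inside the predicted tip box at (205,285). The real tips must therefore be higher than the model says, so I continue down by force.

send_rows --pt "0 0 0.1 0 0"

```text
time_s: 9.7
position: [0.5359, 0.1615, 0.0461]
eef_rot: [0.565, 3.09, 0.0]
force: [-0.3, 0.1, 0.4]
opening: 0.0003
grasp_force: 0.0
```

send_rows --pt "0 0 0.1 0 0"

```text
time_s: 9.8
position: [0.5359, 0.1614, 0.045]
eef_rot: [0.565, 3.09, 0.0]
force: [-0.2, 0.2, 0.0]
opening: 0.0003
grasp_force: 0.0
```

send_rows --pt "0 0 0.05 0 0"

```text
time_s: 9.9
position: [0.5357, 0.1614, 0.0443]
eef_rot: [-0.565, -3.09, 0.0]
force: [-0.4, 0.5, 0.2]
opening: 0.0004
grasp_force: 0.0
```

send_rows --pt "0 0 0.05 0 0"

```text
time_s: 10.0
position: [0.5358, 0.1614, 0.0439]
eef_rot: [-0.565, -3.09, 0.0]
force: [0.5, 1.0, 0.1]
opening: 0.0007
grasp_force: 0.0
```

send_rows --pt "0 0 0.05 0 0"

```text
time_s: 10.1
position: [0.5358, 0.1614, 0.0434]
eef_rot: [-0.565, -3.09, 0.0]
force: [-0.2, -0.2, -0.3]
opening: 0.0006
grasp_force: 0.0
```

send_rows --pt "0 0 0.05 0 0"

```text
time_s: 10.2
position: [0.5358, 0.1614, 0.0429]
eef_rot: [-0.565, -3.09, 0.0]
force: [-1.1, -0.8, -0.4]
opening: 0.0003
grasp_force: 0.0
```

send_rows --pt "0 0 0.05 0 0" --pt "0 0 0.05 0 0"

```text
time_s: 10.4
position: [0.5358, 0.1614, 0.042]
eef_rot: [0.565, 3.09, -0.0]
force: [0.0, 0.4, 1.1]
opening: 0.0007
grasp_force: 0.0
```

send_rows --pt "0 0 0.05 0 0" --pt "0 0 0.05 0 0"

```text
time_s: 10.6
position: [0.5358, 0.1614, 0.041]
eef_rot: [-0.565, -3.09, 0.0]
force: [-0.2, 0.6, 0.7]
opening: 0.0007
grasp_force: 0.0
```

send_rows --pt "0 0 0.05 0 0" --pt "0 0 0.05 0 0"

```text
time_s: 10.8
position: [0.5358, 0.1614, 0.0399]
eef_rot: [-0.565, -3.09, 0.0]
force: [0.1, 0.3, 0.2]
opening: 0.0004
grasp_force: 0.0
```

```bash
python3 - <<'E'
from h import *
s=observe();print(s['time_s'],s['position'],s['force'])
p=get_image('scene');a=p['color'];cv2.imwrite('pics/s5raw.png',a)
old=cv2.imread('pics/s4raw.png');z=cv2.imread('pics/scene0.png')
b=np.hstack([cv2.resize(x[310:385,335:385],(260,390),interpolation=cv2.INTER_CUBIC) for x in(z,old,a)])
cv2.imwrite('pics/cmp.png',b)
E
```

```text
10.8 [0.5358 0.1614 0.0399] [0.1276 0.3123 0.2498]
```

View pics/cmp.png

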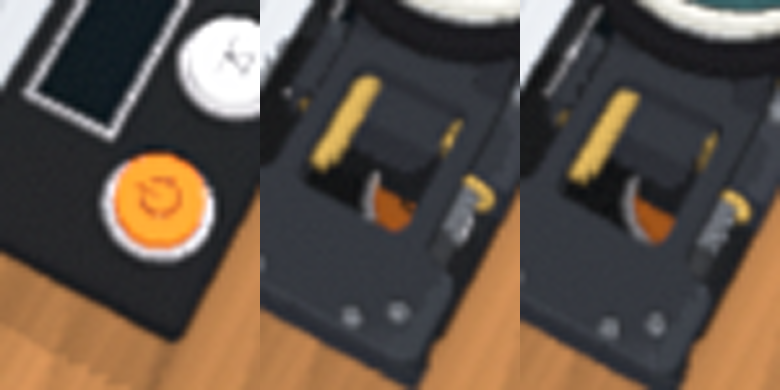

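The gripper window shows the power key's left rim still in place at about (632,205), so the key has not clearly been pressed. I keep stepping down, averaging the force.

send_rows --pt "0 0 0.1 0 0"

```text
time_s: 10.95
position: [0.5359, 0.1614, 0.0391]
eef_rot: [0.565, 3.09, 0.0]
force: [-0.7, -0.5, -0.0]
opening: 0.0003
grasp_force: 0.0
```

send_rows --pt "0 0 0.1 0 0"

```text
time_s: 11.05
position: [0.5358, 0.1615, 0.038]
eef_rot: [0.565, 3.09, 0.0]
force: [-0.8, 0.7, -0.9]
opening: 0.0007
grasp_force: 0.0
```

send_rows --pt "0 0 0.1 0 0"

```text
time_s: 11.15
position: [0.5358, 0.1614, 0.0369]
eef_rot: [-0.565, -3.09, 0.0]
force: [-0.9, 0.0, -1.4]
opening: 0.0004
grasp_force: 0.0
```

send_rows --pt "0 0 0.1 0 0"

```text
time_s: 11.25
position: [0.5358, 0.1614, 0.0359]
eef_rot: [-0.565, -3.09, 0.0]
force: [-0.4, 0.7, 1.2]
opening: 0.0004
grasp_force: 0.0
```

```bash
python3 - <<'E'
from h import *
F=[]
for i in range(10): get_image('scene');F.append(observe()['force'])
print(observe()['time_s'],observe()['position'],np.mean(F,0),np.std(F,0))
E
```

```text
11.75 [0.5358 0.1614 0.0361] [0.125  0.0331 0.1822] [0.571  0.6123 0.5987]
```

send_rows --pt "0 0 0.1 0 0"

```text
time_s: 11.85
position: [0.536, 0.1615, 0.0352]
eef_rot: [0.565, 3.09, 0.0]
force: [0.2, -0.2, -0.1]
opening: 0.0006
grasp_force: 0.0
```

send_rows --pt "0 0 0.1 0 0"

```text
time_s: 11.95
position: [0.5358, 0.1614, 0.034]
eef_rot: [0.565, 3.09, 0.0]
force: [0.2, -0.3, 0.6]
opening: 0.0002
grasp_force: 0.0
```

send_rows --pt "0 0 0.1 0 0"

```text
time_s: 12.05
position: [0.5357, 0.1614, 0.0329]
eef_rot: [-0.565, -3.09, 0.0]
force: [-0.8, 0.4, 0.4]
opening: 0.0005
grasp_force: 0.0
```

send_rows --pt "0 0 0.1 0 0"

```text
time_s: 12.15
position: [0.5358, 0.1614, 0.0319]
eef_rot: [-0.565, -3.09, 0.0]
force: [0.6, 0.5, -0.6]
opening: 0.0002
grasp_force: 0.0
```

send_rows --pt "0 0 0.1 0 0"

```text
time_s: 12.25
position: [0.5358, 0.1614, 0.0309]
eef_rot: [-0.565, -3.09, 0.0]
force: [0.1, -0.3, -0.5]
opening: 0.0003
grasp_force: 0.0
```

send_rows --pt "0 0 0.1 0 0"

```text
time_s: 12.35
position: [0.5358, 0.1614, 0.03]
eef_rot: [-0.565, -3.09, 0.0]
force: [-0.8, 0.0, 2.2]
opening: 0.0003
grasp_force: 1.0
```

send_rows --pt "0 0 0.1 0 0"

```text
time_s: 12.45
position: [0.5358, 0.1614, 0.0291]
eef_rot: [-0.565, -3.09, 0.0]
force: [-0.5, -0.7, 1.4]
opening: 0.0003
grasp_force: 1.0
```

send_rows --pt "0 0 0.1 0 0"

```text
time_s: 12.55
position: [0.5358, 0.1614, 0.0281]
eef_rot: [-0.565, -3.09, 0.0]
force: [-1.5, -0.6, 1.5]
opening: 0.0
grasp_force: 1.0
```

```bash
python3 - <<'E'
from h import *
F=[];T=[]
for i in range(4):
    p=get_image('scene');s=observe();F.append(s['force']);T.append(s['wrist_torque'])
print(s['time_s'],s['position'],np.mean(F,0),np.mean(T,0),s['effort'],s['q'])
for n in('scale','carafe','dripper','mug','grinder'):
    print(n,[(np.round(d['centre'],4),round(d['p'],2)) for d in landmark_of(p,n)[:3]])
a=p['color'];cv2.imwrite('pics/s6raw.png',a)
i=a[342:356,352:372];print(cv2.cvtColor(i,cv2.COLOR_BGR2GRAY))
E
```

```text
12.75 [0.5358 0.1614 0.028 ] [-0.4113 -0.1771  1.4643] [-0.0277  0.0917  0.0105] [ -0.0287 -41.9228 -28.3325   0.0145  -0.0735  -0.0004] [ 0.2481  0.2533  2.0214  0.      0.8669 -0.9607]
scale [(array([0.597 , 0.0813, 0.0102]), 0.78)]
carafe [(array([ 0.7328, -0.2944,  0.0007]), 0.98), (array([0.6344, 0.0684, 0.0375]), 0.84), (array([ 0.5371, -0.3261, -0.0038]), 0.58)]
dripper [(array([0.6338, 0.071 , 0.1445]), 0.89)]
mug [(array([0.6843, 0.2221, 0.0136]), 0.76)]
grinder []
[[ 61  46  45  47  48  47  49  49  51  52  55  56  56  57  57  56  67 115
  157  83]
 [ 39  45  47  47  46  47  47  48  49  48  49  53  53  57  57  57  64  96
  115  66]
 [ 23  38  45  48  47  48  49  45  48  47  48  49  51  53  55  52  58  83
   72  56]
 [ 18  25  32  40  51  46  46  48  47  45  47  48  48  48  49  49  55  77
   60  55]
 [ 21  18  31  61  84  48  45  46  46  48  48  47  47  42  36  35  43  60
   57  56]
 [ 20  22  43  88 110  53  34  39  47  47  49  48  45  33  30  30  42  55
   57  57]
 [ 21  21  53 102 112  51  28  29  33  38  41  46  44  31  29  34  49  56
   57  55]
 [ 19  25  54 105 114  50  27  29  30  29  33  38  39  30  31  43  55  57
   58  56]
 [ 19  23  47  95 115  54  30  27  27  28  28  30  31  28  38  54  57  57
   55  53]
 [ 19  22  43  91 120  82  57  35  28  27  27  28  31  32  45  57  57  57
   57  52]
 [ 19  18  31  75 121 102  84  67  47  35  29  25  29  38  55  57  57  58
   54  52]
 [ 20  20  21  53  98 116 100  91  86  70  47  35  35  49  57  57  57  55
   50  62]
 [ 21  20  21  35  80 123 115  95  98  95  87  70  53  54  57  57  57  55
   51  80]
 [ 26  19  20  23  54 101 120 103  94  98 100  91  67  56  56  56  56  53
   67 102]]
```

Contact was made at TCP z of about 0.0305: the force is steady at about 1.5 N and the pads read 1 N. I press about 2 mm more.

send_rows --pt "0 0 0.1 0 0"

```text
time_s: 13.1
position: [0.5358, 0.1614, 0.0271]
eef_rot: [-0.565, -3.09, -0.0]
force: [-1.7, -0.9, 1.7]
opening: 0.0004
grasp_force: 1.0
```

send_rows --pt "0 0 0.1 0 0" --pt "0 0 0 0 0"

```text
time_s: 13.3
position: [0.5358, 0.1614, 0.0259]
eef_rot: [-0.565, -3.09, 0.0]
force: [-0.9, 0.0, 1.4]
opening: 0.0004
grasp_force: 0.5
```

send_rows --pt "0 0 0.05 0 0" --pt "0 0 0 0 0"

```text
time_s: 13.5
position: [0.5358, 0.1614, 0.0255]
eef_rot: [-0.565, -3.09, 0.0]
force: [-1.0, -0.3, 1.7]
opening: 0.0006
grasp_force: 0.7
```

send_rows --pt "0 0 -1 0 0" --pt "0 0 -1 0 0" --pt "0 0 0 0 0" --pt "0 -2.5 0 0 0" --pt "0 -3 0 0 0" --pt "0 0 0 0 0" --pt "0 0 0 0 0"

```text
time_s: 14.2
position: [0.5166, 0.1098, 0.0458]
eef_rot: [0.568, 3.089, 0.001]
force: [0.3, -0.3, 0.1]
opening: 0.0004
grasp_force: 0.0
```

```bash
python3 - <<'E'
from h import *
go('z');p=get_image('scene');s=observe()
i=p['color'];z=cv2.imread('pics/scene0.png')
print(s['grasp_force'],blob(p,K['p'],'o'),blob({**p,'color':z},K['p'],'o'))
for n in('scale','carafe','dripper'): print(n,[(np.round(d['centre'],4),round(d['p'],2)) for d in landmark_of(p,n)[:2]])
E
```

```text
14.2 pos [0.5166 0.1098 0.0458] F [ 0.259  -0.257   0.0649] open 0.00037733090365209607 tool delta cm [0.014  0.0909 0.3843] tips above -0.0151580105667115 ytool [0.3555 0.9347 0.0007]
0.0 (array([365., 350.]), array([ 17,  15, 164], dtype=int32)) (array([365. , 348.5]), array([ 17,  18, 242], dtype=int32))
scale [(array([0.5979, 0.0835, 0.0118]), 0.66)]
carafe [(array([0.636 , 0.0702, 0.0389]), 0.88), (array([ 0.5382, -0.324 , -0.0014]), 0.75)]
dripper [(array([0.6344, 0.0737, 0.1437]), 0.65)]
```

The orange key now sits 1.5 px lower, so it is down. Next I tap zero.

send_rows --pt "0 0 0.7 0 0" --pt "0 0 0.5 0 0" --pt "0 0 0.2 0 0" --pt "0 0 0.1 0 0" --pt "0 0 0 0 0"

```text
time_s: 14.9
position: [0.5159, 0.11, 0.0302]
eef_rot: [-0.565, -3.089, 0.0]
force: [-0.7, 0.2, 0.9]
opening: 0.0002
grasp_force: 0.5
```

send_rows --pt "0 0 0.1 0 0" --pt "0 0 0.1 0 0"

```text
time_s: 15.1
position: [0.5164, 0.11, 0.0287]
eef_rot: [0.566, 3.09, 0.0]
force: [-0.8, -0.0, 1.6]
opening: 0.0005
grasp_force: 0.9
```

send_rows --pt "0 0 0.1 0 0" --pt "0 0 0.1 0 0" --pt "0 0 0 0 0"

```text
time_s: 15.4
position: [0.5164, 0.11, 0.0265]
eef_rot: [0.565, 3.09, 0.0]
force: [-0.7, 0.5, 1.1]
opening: 0.0005
grasp_force: 1.0
```

send_rows --pt "0 0 0.05 0 0" --pt "0 0 0 0 0"

```text
time_s: 15.6
position: [0.5164, 0.11, 0.026]
eef_rot: [0.565, 3.09, 0.0]
force: [-0.9, 0.7, 1.9]
opening: 0.0008
grasp_force: 1.1
```

send_rows --pt "0 0 -1 0 0" --pt "0 0 -1 0 0" --pt "0 0 0 0 0" --pt "0 0 0 0 0" --pt "0 -2.6 0 0 0" --pt "0 -3 0 0 0" --pt "0 0 0 0 0" --pt "0 0 0 0 0"

```text
time_s: 16.4
position: [0.4963, 0.0574, 0.0458]
eef_rot: [-0.568, -3.09, -0.0]
force: [0.6, 0.3, 0.1]
opening: 0.0004
grasp_force: 0.0
```

send_rows --pt "0 0 0.7 0 0" --pt "0 0 0.5 0 0" --pt "0 0 0.2 0 0" --pt "0 0 0.1 0 0" --pt "0 0 0 0 0"

```text
time_s: 16.9
position: [0.4963, 0.0579, 0.0306]
eef_rot: [-0.565, -3.09, 0.0]
force: [0.3, -0.2, -0.6]
opening: 0.0006
grasp_force: 0.0
```

send_rows --pt "0 0 0.1 0 0" --pt "0 0 0.1 0 0"

```text
time_s: 17.1
position: [0.4968, 0.0578, 0.0293]
eef_rot: [0.565, 3.09, 0.0]
force: [-0.3, 1.6, 0.8]
opening: 0.0005
grasp_force: 1.0
```

send_rows --pt "0 0 0.1 0 0" --pt "0 0 0.1 0 0" --pt "0 0 0 0 0"

```text
time_s: 17.4
position: [0.4968, 0.0577, 0.0271]
eef_rot: [0.565, 3.09, 0.0]
force: [0.2, 0.6, 1.8]
opening: 0.0007
grasp_force: 0.5
```

send_rows --pt "0 0 0.05 0 0" --pt "0 0 0 0 0"

```text
time_s: 17.6
position: [0.4967, 0.0576, 0.0266]
eef_rot: [0.565, 3.09, 0.0]
force: [-0.1, 0.6, 2.1]
opening: 0.0003
grasp_force: 0.7
```

Depth is about 3.5–4 mm; I go 1 mm deeper, then lift well clear and back.

send_rows --pt "0 0 0.1 0 0" --pt "0 0 0 0 0"

```text
time_s: 17.8
position: [0.4967, 0.0576, 0.0255]
eef_rot: [0.565, 3.09, 0.0]
force: [0.3, 0.7, 1.5]
opening: 0.0004
grasp_force: 0.7
```

send_rows --pt "0 0 -1 0 0" --pt "0 0 -2 0 0" --pt "0 0 -4 0 0" --pt "0 0 -4 0 0" --pt "0 0 -4 0 0" --pt "3 0 -3 0 0" --pt "4 0 0 0 0" --pt "3 0 0 0 0" --pt "0 0 0 0 0" --pt "0 0 0 0 0"

```text
time_s: 18.8
position: [0.4028, 0.093, 0.206]
eef_rot: [0.564, 3.089, -0.0]
force: [-0.1, -0.0, 0.4]
opening: 0.0007
grasp_force: 0.0
```

```bash
python3 - <<'E'
from h import *
s=observe();print(s['time_s'],s['position'],s['force'],s['grasp_force'])
for c in('scene','top'):
    p=get_image(c);z=cv2.imread(f'pics/{c}0.png')
    for k,col in(('p','o'),('z','w'),('t','g')):
        try: print(c,k,blob({**p,'color':z},K[k],col),blob(p,K[k],col))
        except Exception as e: print(c,k,'hidden')
    if c=='scene':
        f=p['color'];cv2.imwrite('pics/end.png',np.hstack([cv2.resize(x[190:380,240:430],(400,400),interpolation=cv2.INTER_CUBIC) for x in(z,f)]))
E
```

```text
18.8 [0.4028 0.093  0.206 ] [-0.0855 -0.0023  0.3727] 0.0
scene p (array([365. , 348.5]), array([ 17,  18, 242], dtype=int32)) (array([365., 349.]), array([ 17,  15, 196], dtype=int32))
scene z (array([379., 322.]), array([ 21,  19, 305], dtype=int32)) (array([379. , 322.5]), array([ 21,  20, 311], dtype=int32))
scene t (array([393. , 296.5]), array([ 17,  16, 213], dtype=int32)) (array([392.5, 297.5]), array([ 16,  14, 175], dtype=int32))
top p (array([231., 297.]), array([ 13,  13, 132], dtype=int32)) (array([231., 297.]), array([ 13,  13, 122], dtype=int32))
top z (array([255.5, 307. ]), array([ 16,  17, 217], dtype=int32)) (array([255.5, 307. ]), array([ 16,  17, 217], dtype=int32))
top t (array([280., 317.]), array([ 13,  13, 137], dtype=int32)) (array([280. , 316.5]), array([ 13,  12, 130], dtype=int32))
```

View pics/end.png

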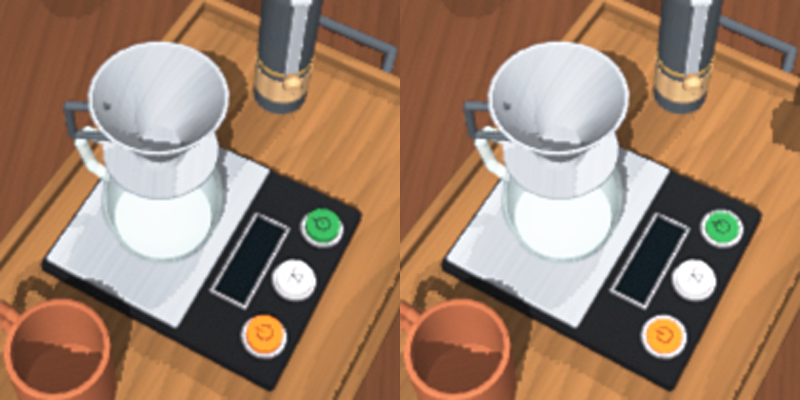

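The before-and-after picture shows orange (665,337) and green (722,228) sunk evenly into their rims, and white (694,280) standing up again. The scale, carafe, dripper, grinder and mug have not moved, and the arm is clear.

```bash
python3 -c "
from bench import *
print(finish_job())"
```

```text
the job is handed in; nothing more can be done
None
```

I pressed the power key, tapped zero and pressed the timer key in that order; the final pictures show power and timer down, zero back up, nothing shifted and the arm clear. The job is handed in at about 19 s, with no verdict returned.

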